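# Kettle onto the hot zone, then hold the dead-man lever

### The job

Make tea in the studio: slide the white kettle along the hob, without lifting it, out of the white ring until it stands wholly inside the large red ring, and let go of it. Only then push the yellow paddle of the spring-loaded dead-man lever down until the orange needle points into the green band, never into the red one, and finish while holding it there: do not let go of the lever at the end. Leave the glasses, cup, mug, jar, tin and spoon where they are.

Things in the scene. Friction and masses are not known exactly. Their poses are not given: they have to be found in the camera images.
- kettle_mid (a point): Squat white enamel kettle, 0.5 to 0.9 kg, round foot 144 mm across, body 66 mm high, a stub of a spout on its +x side reaching 100 mm from the axis. This point lies on the kettle's upright axis, 50 mm above its underside. z up; x runs along the bail handle, towards the spout.
- kettle_handle (a point): Centre of the dark wooden bar of the kettle's bail handle, on the kettle's axis 104 mm above its underside. The bar is straight and level, 112 mm long along the kettle's x, 18 mm wide along its y and 18 mm high; the free space from the bar down to the flat lid is 29 mm (steel uprights 45 to 55 mm either side of the centre). Same axes as the kettle.
- hot_zone (a point): Centre of the hot zone on the hob's glass: a large red printed ring, clear inside radius 85 mm, with a thin red ring of radius 50 mm within. Flat print at the glass surface, which is level and 12 mm above the table; the glass is smooth and flat all over (300 x 500 mm black plate) with nothing between the zones. The hot zone may be at either end of the hob. The kettle slides easily on it (friction about 0.25).
- rest_zone (a point): Centre of the rest zone on the same glass: a single white printed ring, clear inside radius 85 mm, about 220 to 260 mm from the hot zone's centre. The kettle starts roughly here.
- lever_pad (a point): Centre of the top face of the yellow paddle at the end of the dead-man lever; the paddle is 56 mm long (along the lever), 44 mm wide, 16 mm thick. The lever reaches from its hinge to this point towards the robot (its own -x) and rises 0.30 rad above level at rest, the paddle's top then about 167 mm above the table; this point moves with the lever. Below the paddle is free space. Axes: x from the paddle towards the hinge, z out of the paddle's top.
- lever_hinge (a point): Hinge axis of the lever, 115 mm above the table, between two steel cheeks on a grey pedestal (150 x 110 x 60 mm). The hinge axis is level, along this point's y; the paddle lies on its -x side, 150 mm away. Over the hinge, up to 205 mm above the table, is the arc scale with the white, green, white and red bands in order, over which the orange needle moves towards the robot as the lever is pressed.
- lever (a joint): Angle of the dead-man lever, rad: 0 = released, paddle up; grows as the paddle is pressed down; level at 0.30; stop at 0.55. Green band 0.235 to 0.365 (paddle about 35 to 55 mm below its rest height), red band from 0.455. A spring returns it: some 4 N at the paddle to start it, some 8 N in the green band; it springs back up when let go.
- glass_a: Bystander: small stemmed glass, 105 mm high; origin under its foot.
- glass_b: Bystander: small stemmed glass, 105 mm high; origin under its foot.
- cup: Bystander: white cup, 65 mm high; origin under its foot.
- sugar_jar: Bystander: amber jar, 95 mm high; origin under its foot.
- mug: Bystander: blue mug, 92 mm high; origin under its foot.
- tea_tin: Bystander: green tin, 110 mm high; origin under its foot.
- spoon: Bystander: spoon with a wooden handle, 160 mm long, lying on the table behind the lever's pedestal.
There are look-alikes about, which are no part of the job. What is shaped like the part that bears kettle_mid but blue, pink or purple is not meant.

How it is judged (in metres and radians):
On the way:
1. the kettle stands inside the red ring, let go and at rest, with the lever still released (horizontal distance between kettle_mid and hot_zone below 0.018 m and angle between kettle_mid's own z axis and vertical below 0.06 rad and height (world z) of kettle_mid below 0.066 m and linear speed of kettle below 0.02 m/s and contact force between kettle and the fingers below 0.3 N and value of joint lever below 0.1 rad), for 0.2 s.
At the end, for the whole second after the job is handed in: The kettle stands upright inside the red ring (its axis within 18 mm of the ring's centre), untouched and at rest, and the gripper is pressing on the lever with more than 2 N, the lever still at 0.235 to 0.365 rad (green band), throughout the last second (horizontal distance between kettle_mid and hot_zone below 0.018 m and angle between kettle_mid's own z axis and vertical below 0.06 rad and height (world z) of kettle_mid below 0.066 m and linear speed of kettle below 0.02 m/s and contact force between kettle and the fingers below 0.3 N and value of joint lever between 0.235 and 0.365 rad and contact force between lever and the fingers above 2 N and velocity of joint lever between -0.1 and 0.1 rad/s); the arm keeps its last pose, push and grip.
It fails at once if the kettle is lifted (over 8 mm) or tipped (height (world z) of kettle_mid above 0.07 m or angle between kettle_mid's own z axis and vertical above 0.25 rad).
It fails at once if the lever is pressed before the kettle is in the red ring (value of joint lever above 0.15 rad and horizontal distance between kettle_mid and hot_zone above 0.03 m).
It fails at once if the lever is pushed into the red band (value of joint lever above 0.455 rad).
It fails at once if a bystander is moved by more than 20 mm or tipped (distance of any of glass_a, glass_b, cup, sugar_jar, mug, tea_tin, spoon from where it was at the start of the episode above 0.02 m or angle between any of glass_a, glass_b, cup, sugar_jar, mug, tea_tin's own z axis and vertical above 0.4 rad).
It also fails if it takes over 61 s, if anything falls off the work surface, if the arm or the gripper's body presses on something with over 40 N, if the wrist force passes 120 N, or if a joint passes its speed limit or range.

### The arm

A 6-joint arm with a two-finger parallel gripper is mounted at the origin on the work surface. World frame = base frame: x ahead of the robot, y to its left, z up, the work surface at z = 0. Lengths are in mm, angles in rad, forces in N, time in s.
With the tool pointing down it reaches from about 350 to 800 mm from the base axis. Payload 7.3 kg.
Tool frame: the origin (TCP) lies on the centre line of the jaws, within the pads' length; the fingertips stand 19 mm ahead of it and the grasp point (between the pads) is the TCP (manip.finger_overhang is the distance from the TCP to the fingertips, in mm); z points along the fingers, y is the direction in which the jaws open and shut (so a half turn about z gives the same grasp; the last joint's range is limited). The gripper opens to 85 mm and grips with 20 to 120 N. Pads are 22 mm wide; open, the fingers measure 114 mm over their backs; the gripper's body (76 mm by 85 mm) begins 54 mm behind the grasp point. The pads swing forward as they close: fully open they stand 13 mm farther back than shut.
Start: joints at [1.093, 0.342, 1.524, -0, 1.275, -0.146], TCP at [171.001, 496.388, 250.322] pointing down, gripper open.
Joint ranges: [-2.53, 2.53], [-0.77, 2.02], [0.04, 2.7], [-1, 4.14], [0.28, 2.66], [-3.11, 3.11]. Speed limits (rad/s): [2.57, 2.57, 3.14, 3.14, 3.14, 3.14].

### API

Orientations are given as a unit quaternion [x, y, z, w].
In Python, from workcell import manip gives the robot as it stands.
- The arm moves only by the tool arm_command, never from a script. Its argument "steps" is a list of rows, each a list of 3 entries, a list of its own where there are three numbers: the closure in counts, from 0 (fully open) to 255 (shut), then the shift along the tool's x, y, z in mm, then the turn, a rotation vector about the tool's x, y, z in degrees. In form: [[gripper, [x, y, z], [ax, ay, az]], ...]. A call has 1 to 20 rows; each row shifts and turns the commanded pose from where the row before left it, along the tool's axes as they then stand; what a row does not reach is not made up. A row lasts 1/8 s, in which the tool goes at most 62.5 mm and 10.7 degrees, less where a joint would pass 70% of its speed; a pose out of reach is approached as far as the arm can. A call is refused whole if a number of a shift passes 62.5 or a number of a turn 10.7, either way. A call with a gripper value outside its range is refused whole. The fingers move at their own pace and stop on an object; "force" is the grip in N (left out, the last holds). Time passes only in rows, so rows that do not move let the fingers close. It gives the time, the measured TCP pose, the force and the opening at its end, in the units of the state.
- manip.observe(): the state, without advancing time (a new reading comes with each control period).
- manip.get_image(name): name is "scene" or "top"; returns the picture (420x560x3 uint8, blue, green, red); there is no depth.
- manip.camera_params(name): a dict with "camera_matrix" (3x3 intrinsics, pixels), "k1" (the pictures are not rectified: a ray, as slopes to the right and down, at radius r is drawn at 1 + k1 r^2 times it, then the intrinsics apply), "T" (4x4, takes a point from camera to world coordinates). Camera axes: x right, y up, looking along -z (the intrinsics and any distortion apply to the point x, -y, -z); pixel columns grow to the right and rows downward; lengths in mm; the calibration is good to about 2 mm. A picture is of the moment at which its call begins. camera_params takes no time and is no camera call.
- manip.hand_in(): hands the job in, once; it reports no verdict.
The state is a dict: "time_s": time; "qpos": joint angles; "qvel": joint speeds; "joint_efforts": joint torques, N m; "tcp_pos": TCP position; "orientation": TCP orientation; "ft_force": force on the tool from outside, world axes, zero at the start; "wrist_torque": the same for the moment, N m; "width": opening from 0.0 (shut) to 1.0 (fully open).
Only numpy, scipy, OpenCV 4.12 (cv2) and the standard library are available. Lean on these libraries where they do the work, as an engineer would, in place of code of your own. Each camera call takes 0.05 s, during which the arm holds its last target.

## Working session

There is one attempt and no reset: what is moved stays moved. The work goes in short steps, Python scripts to look and compute and a tool call to move; the robot and the scene stay as the last step left them, time stands still between calls to the robot, and variables do not carry over. Pictures are saved under pics/ and viewed, and the job is handed in when it is done.

Besides the shell and the picture viewer there is one more tool, called after "Request:" by a JSON object that holds its "op" and its "data", one argument or row to a line. arm_command: Moves the arm, as the interface text tells. Its arguments: {"type":"object","properties":{"steps":{"type":"array"},"force":{"type":"number"}},"required":["steps"]}

```bash
mkdir -p pics; python3 - <<'E'
from workcell import manip
import cv2
s=manip.observe();print(s)
for n in("scene","top"):
    im=manip.get_image(n);cv2.imwrite(f"pics/{n}0.png",im);p=manip.camera_params(n);print(n,p)
print(manip.finger_overhang)
E
```

```text
{'time_s': 0.0, 'qpos': array([ 1.09298659e+00,  3.42764197e-01,  1.52502338e+00,  2.65138929e-05,
        1.27540406e+00, -1.45962749e-01]), 'qvel': array([-0.00070445,  0.00113009, -0.00085843, -0.0002402 ,  0.00070723,
        0.00031329]), 'joint_efforts': array([ 5.79058433e-04, -4.33669531e+01, -2.46009207e+01, -1.09504435e-04,
        7.80959206e-03, -4.97004166e-06]), 'tcp_pos': array([170.81927237, 496.03780531, 249.60219174]), 'orientation': array([ 1.65166978e-01,  9.86265294e-01, -7.57031042e-04, -2.57395677e-04]), 'ft_force': array([-0.32498731,  0.33256027,  0.37700888]), 'wrist_torque': array([0.01061543, 0.00451058, 0.0180661 ]), 'width': 1.0011686212739859}
scene {'camera_matrix': array([[401.49484556,   0.        , 280.40956138],
       [  0.        , 401.49484556, 212.78262649],
       [  0.        ,   0.        ,   1.        ]]), 'k1': 0.03668751134957562, 'T': array([[ 8.87436245e-01, -3.14219276e-01,  3.37228643e-01,
         9.33161759e+02],
       [ 4.60883391e-01,  6.15367308e-01, -6.39460379e-01,
        -8.33325212e+02],
       [-6.58870446e-03,  7.22903398e-01,  6.90917699e-01,
         1.00013748e+03],
       [ 0.00000000e+00,  0.00000000e+00,  0.00000000e+00,
         1.00000000e+00]])}
top {'camera_matrix': array([[440.09938091,   0.        , 282.47746573],
       [  0.        , 440.09938091, 210.64060096],
       [  0.        ,   0.        ,   1.        ]]), 'k1': 0.01556411146111866, 'T': array([[ 1.59079981e-02,  9.93533210e-01, -1.12421956e-01,
         3.69184798e+02],
       [-9.99725250e-01,  1.38689341e-02, -1.88964936e-02,
        -7.53863155e+00],
       [-1.72151212e-02,  1.12691673e-01,  9.93480864e-01,
         1.40952677e+03],
       [ 0.00000000e+00,  0.00000000e+00,  0.00000000e+00,
         1.00000000e+00]])}
19.0
```

View pics/scene0.png

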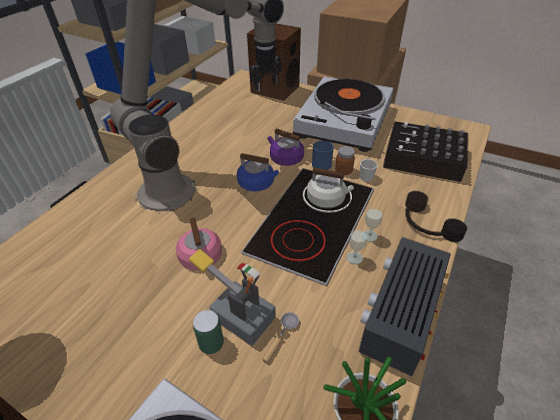

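View pics/top0.png

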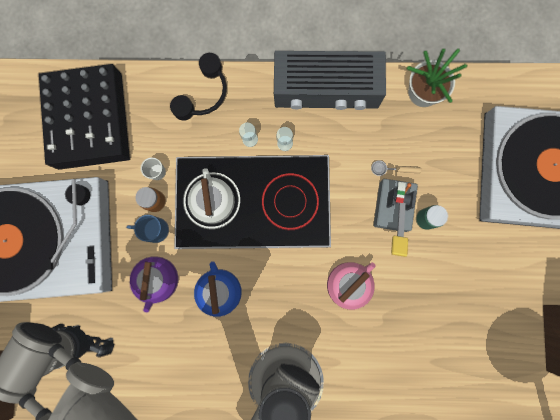

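The scene view shows the white kettle at (326,190) on the hob, the red ring at (298,240) and the lever's yellow paddle at (202,261). In the top view the kettle is at (210,200), the red ring at (290,201) and the paddle at (400,246).

```bash
cat > h.py <<'E'
import numpy as np, cv2
from workcell import manip
from scipy.spatial.transform import Rotation as R
def ray(n,u,v):
    p=manip.camera_params(n);K=p["camera_matrix"];k=p["k1"]
    d=np.array([(u-K[0,2])/K[0,0],(v-K[1,2])/K[1,1]]);s=d.copy()
    for _ in range(20): s=d/(1+k*(s@s))
    T=p["T"];return T[:3,3],T[:3,:3]@np.array([s[0],-s[1],-1])
def plane(n,u,v,z):
    o,d=ray(n,u,v);return o+d*(z-o[2])/d[2]
def proj(n,P):
    p=manip.camera_params(n);K=p["camera_matrix"];T=p["T"]
    c=T[:3,:3].T@(np.array(P)-T[:3,3]);s=np.array([c[0],-c[1]])/-c[2]
    s=s*(1+p["k1"]*(s@s));return K[0,0]*s+K[:2,2] if 0 else np.array([K[0,0]*s[0]+K[0,2],K[1,1]*s[1]+K[1,2]])
def tri(uv1,uv2):
    o1,d1=ray("scene",*uv1);o2,d2=ray("top",*uv2)
    d1/=np.linalg.norm(d1);d2/=np.linalg.norm(d2)
    t=np.linalg.lstsq(np.c_[d1,-d2],o2-o1,rcond=None)[0]
    a=o1+t[0]*d1;b=o2+t[1]*d2;return (a+b)/2,np.linalg.norm(a-b)
def cen(n,im,lo,hi,roi,pr=True):
    h=cv2.cvtColor(im,cv2.COLOR_BGR2HSV);m=cv2.inRange(h,lo,hi)
    x0,y0,x1,y1=roi;mm=np.zeros_like(m);mm[y0:y1,x0:x1]=m[y0:y1,x0:x1];return mm
E
python3 - <<'E'
from h import *
S=cv2.imread("pics/scene0.png");T=cv2.imread("pics/top0.png")
def red(n,im,roi):
    a=cen(n,im,(0,110,110),(9,255,255),roi)|cen(n,im,(170,110,110),(180,255,255),roi)
    ys,xs=np.nonzero(a);P=np.array([plane(n,x,y,12)[:2] for x,y in zip(xs,ys)])
    # outer: circle fit
    c=(P.max(0)+P.min(0))/2
    for _ in range(5):
        r=np.hypot(*(P-c).T);q=P[(r>72)&(r<105)];A=np.c_[2*q,np.ones(len(q))];s=np.linalg.lstsq(A,(q**2).sum(1),rcond=None)[0];c=s[:2]
    print(n,"hot",c,"r",np.sqrt(s[2]+c@c),len(q))
red("scene",S,(235,205,340,275));red("top",T,(255,165,325,238))
for n,im,roi in(("scene",S,(180,240,225,285)),("top",T,(380,225,420,265))):
    m=cen(n,im,(20,110,110),(35,255,255),roi);k,l,st,c=cv2.connectedComponentsWithStats(m);i=1+st[1:,4].argmax();print(n,"pad",c[i],st[i])
    ct=cv2.findContours((l==i).astype('uint8'),0,1)[0][0];print(cv2.minAreaRect(ct),[plane(n,*p,160).round() for p in cv2.boxPoints(cv2.minAreaRect(ct))])
t=lambda im,x0,y0,x1,y1,f:cv2.resize(im[y0:y1,x0:x1],None,fx=f,fy=f,interpolation=cv2.INTER_CUBIC)
cv2.imwrite("pics/c1.png",t(S,285,150,385,225,8));cv2.imwrite("pics/c2.png",t(T,170,150,250,250,6));cv2.imwrite("pics/c3.png",t(T,360,150,460,265,5));cv2.imwrite("pics/c4.png",t(S,170,230,310,370,4))
E
```

```text
scene hot [560.08002394  -4.44884499] r 88.23332110500432 181
top hot [558.90160681  -3.98083407] r 88.24782137543394 325
scene pad [200.94407895 259.95065789] [189 249  25  23 304]
((201.25001525878906, 259.75), (19.798988342285156, 16.263456344604492), 45.0) [array([ 384., -328.,  160.]), array([ 387., -280.,  160.]), array([ 450., -304.,  160.]), array([ 446., -350.,  160.])]
top pad [399.36708861 245.99050633] [391 235  17  22 316]
((399.4862060546875, 245.66554260253906), (16.359960556030273, 20.34614372253418), 4.763641834259033) [array([ 389., -289.,  160.]), array([ 446., -295.,  160.]), array([ 443., -340.,  160.]), array([ 386., -335.,  160.])]
```

View pics/c1.png

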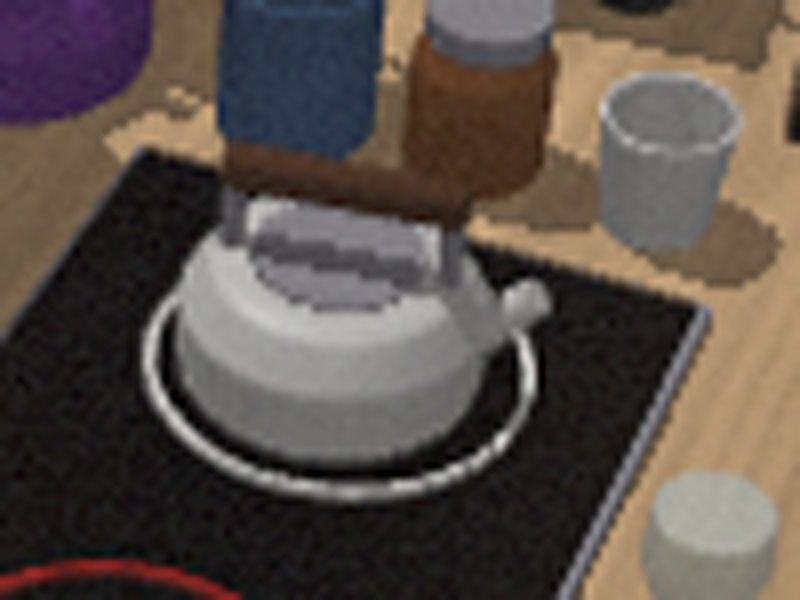

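View pics/c2.png

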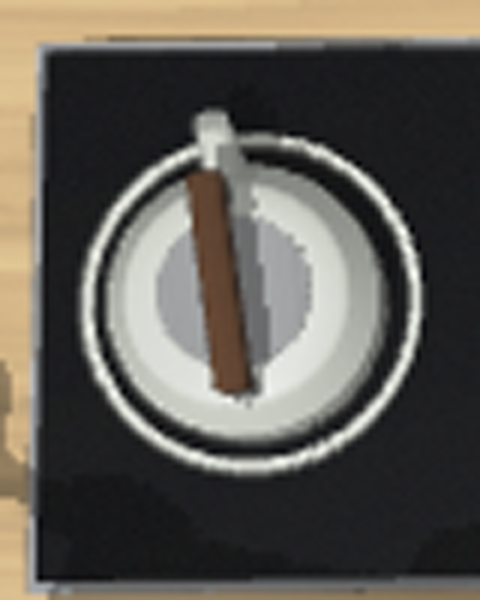

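View pics/c3.png

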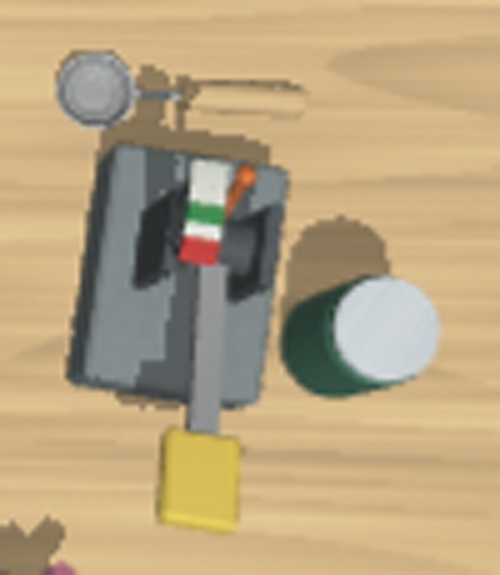

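View pics/c4.png

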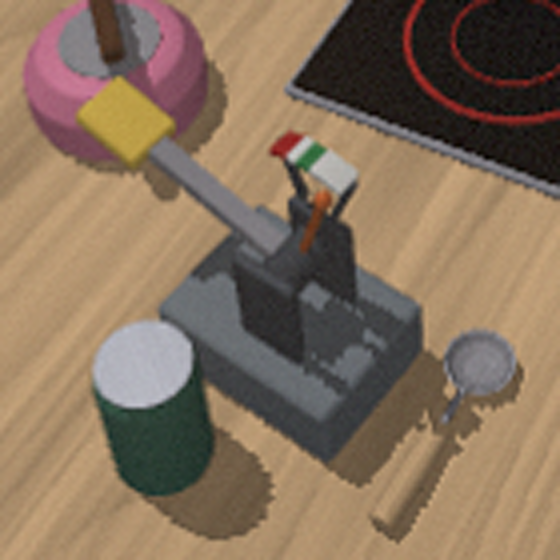

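```bash
python3 - <<'E'
from h import *
S=cv2.imread("pics/scene0.png");T=cv2.imread("pics/top0.png")
m=cen("top",T,(0,70,30),(18,255,140),(190,170,222,222));k,l,st,c=cv2.connectedComponentsWithStats(m);i=1+st[1:,4].argmax()
ct=cv2.findContours((l==i).astype('uint8'),0,1)[0][0];r=cv2.minAreaRect(ct);print(st[i],r)
ys,xs=np.nonzero(l==i);P=np.array([plane("top",x,y,122)[:2] for x,y in zip(xs,ys)])
mu=P.mean(0);w,v=np.linalg.eigh(np.cov(P.T));d=v[:,1]*np.sign(v[0,1]);print("bar",mu,"yaw",np.degrees(np.arctan2(d[1],d[0])),"len",np.ptp(P@d),"wid",np.ptp(P@v[:,0]))
# scene: ends of bar from crop
a=np.array([285+347/8,150+185/8]);print("scene mid@118",plane("scene",*a,118))
print("tri",tri(a,c[i]))
# body silhouette in top: foot outer edge left/right at crop x 103..388,y~300
for y in (1,):
    print("foot",plane("top",170+105/6,200,40),plane("top",170+385/6,200,40))
# pad
print("pad tri",tri((200.94,259.95),(399.37,245.99)),plane("top",399.37,245.99,166))
print("hinge",plane("top",360+225/5,150+232/5,115))
g=lambda x,y,z:plane("top",x,y,z)
print("pink",g(351,285,118),"blue",g(213,294,118),"tin",g(437,216,110),"glasses",g(248,128,105),g(285,130,105),"scale",g(360+205/5,150+210/5,200))
for p in [(430,-312,118),(430,-312,166)]: print(proj("top",p),proj("scene",p))
E
```

```text
[201 178  11  37 216] ((205.91049194335938, 196.07859802246094), (36.87367630004883, 5.881285190582275), 82.40535736083984)
bar [554.59818562 244.54779508] yaw 9.937988573603256 len 111.02037485417725 wid 17.87868035241388
scene mid@118 [560.16138346 240.55039379 118.        ]
tri (array([556.86051013, 247.01526336, 112.06267214]), np.float64(2.0725819434886583))
foot [553.71568198 318.27901704  40.        ] [555.72673887 171.05345936  40.        ]
pad tri (array([ 415.25785208, -315.07437637,  157.32123518]), np.float64(0.37530293316211744)) [ 414.79174916 -313.05994511  166.        ]
hinge [ 563.05241009 -344.16051542  115.        ]
pink [ 301.96952112 -184.34066986  118.        ] blue [269.52794336 214.43534316 118.        ] tin [ 506.71032219 -438.09882591  110.        ] glasses [769.03867955 126.49960288 105.        ] [764.00660995  13.52442578 105.        ] scale [ 562.46451412 -311.26574862  200.        ]
[394.8627555 241.2929288] [207.93316224 270.19866316]
[398.91078458 240.54982415] [205.602179   259.02207723]
```

The kettle axis is at about (555,245) with yaw 9.9°, from both views within 5 mm; bar 111 × 18 mm as specified. The hot zone is at (559,-4), fitted radius 88 mm. The paddle centre is at (415,-314).

First I turn the jaws across the bar, then go above it.

Request:
{"op": "arm_command", "data": {
  "steps": [
    [0,[0,0,0],[0,0,-9.6]],
    [0,[0,0,0],[0,0,-9.6]],
    [0,[0,0,0],[0,0,-9.7]],
    [0,[0,0,0],[0,0,0]],
    [0,[0,0,0],[0,0,0]]
  ],
  "force": 25
}}

```text
time_s: 0.72
tcp_pos: [171.0, 496.3, 250.1]
orientation: [-0.085, 0.996, -0.0, -0.0]
ft_force: [0.1, 0.4, -0.6]
width: 1.002
```

```bash
cat >> h.py <<'E'
def to(x,y,z):
    s=manip.observe();r=R.from_quat(s["orientation"]);A=r.as_matrix()
    print("t",round(s["time_s"],2),"tcp",s["tcp_pos"].round(1),"ang y",np.degrees(np.arctan2(A[1,1],A[0,1])).round(1),"zaxis",A[:,2].round(4),"F",s["ft_force"].round(2),"w",round(s["width"],3))
    d=np.array([x,y,z])-s["tcp_pos"];print("tool shift",(A.T@d).round(1))
E
python3 -c "
from h import *
to(555.5,245,200)"
```

```text
t 0.72 tcp [171.  496.3 250.1] ang y 99.7 zaxis [-2.e-04 -3.e-04 -1.e+00] F [ 0.05  0.41 -0.58] w 1.002
tool shift [-336.7 -312.5   50.1]
```

Request:
{"op": "arm_command", "data": {
  "steps": [
    [0,[-34,-31,0],[0,0,0]],
    [0,[-34,-31,0],[0,0,0]],
    [0,[-34,-31,0],[0,0,0]],
    [0,[-34,-31,0],[0,0,0]],
    [0,[-34,-31,0],[0,0,0]],
    [0,[-34,-31,10],[0,0,0]],
    [0,[-34,-31,10],[0,0,0]],
    [0,[-34,-31,10],[0,0,0]],
    [0,[-34,-31,10],[0,0,0]],
    [0,[-31,-33,10],[0,0,0]],
    [0,[0,0,0],[0,0,0]],
    [0,[0,0,0],[0,0,0]],
    [0,[0,0,0],[0,0,0]]
  ]
}}

```text
time_s: 2.35
tcp_pos: [555.8, 247.9, 200.8]
orientation: [-0.087, 0.996, 0.0, 0.0]
ft_force: [0.0, -0.2, -0.0]
width: 0.997
```

```bash
python3 -c "
from h import *
to(555.5,245,117)
cv2.imwrite('pics/s1.png',cv2.resize(manip.get_image('scene')[120:240,240:400],None,fx=5,fy=5))"
```

```text
t 2.35 tcp [555.8 247.9 200.8] ang y 99.9 zaxis [ 3.e-04  4.e-04 -1.e+00] F [ 0.03 -0.16 -0.04] w 0.997
tool shift [ 0.8 -2.8 83.8]
```

View pics/s1.png

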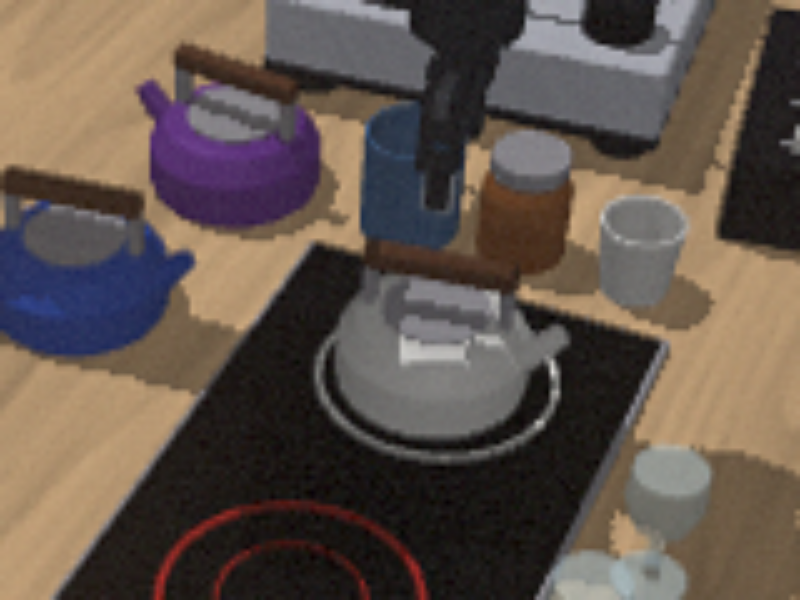

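The picture shows the jaws above the handle at crop (445,180), in line with the bar and clear of the neighbours. I go down.

Request:
{"op": "arm_command", "data": {
  "steps": [
    [0,[0,-3,20],[0,0,0]],
    [0,[0,0,20],[0,0,0]],
    [0,[0,0,20],[0,0,0]],
    [0,[0,0,15],[0,0,0]],
    [0,[0,0,10],[0,0,0]],
    [0,[0,0,0],[0,0,0]],
    [0,[0,0,0],[0,0,0]],
    [0,[0,0,0],[0,0,0]]
  ]
}}

```text
time_s: 3.4
tcp_pos: [557.5, 244.0, 116.0]
orientation: [-0.086, 0.996, 0.0, 0.001]
ft_force: [1.6, 0.5, 0.6]
width: 1.0
```

```bash
python3 -c "
from h import *
to(555.5,245,115)
a=cv2.resize(manip.get_image('scene')[130:220,290:390],None,fx=4,fy=4);b=cv2.resize(manip.get_image('top')[150:240,170:270],None,fx=4,fy=4)
cv2.imwrite('pics/s2.png',np.hstack([a,b]))"
```

```text
t 3.4 tcp [557.5 244.  116. ] ang y 99.9 zaxis [ 1.2e-03  4.0e-04 -1.0e+00] F [1.56 0.49 0.55] w 1.0
tool shift [1.8 1.3 1. ]
```

View pics/s2.png

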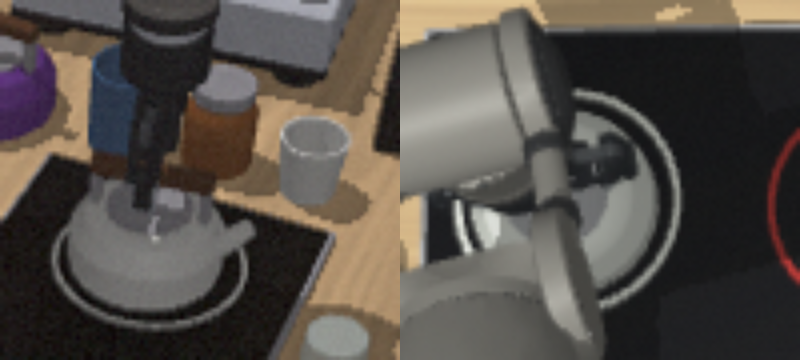

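The picture shows the open jaws straddling the bar over the lid. I close with a light grip.

Request:
{"op": "arm_command", "data": {
  "steps": [
    [100,[0,0,0],[0,0,0]],
    [160,[0,0,0],[0,0,0]],
    [200,[0,0,0],[0,0,0]],
    [230,[0,0,0],[0,0,0]],
    [255,[0,0,0],[0,0,0]],
    [255,[0,0,0],[0,0,0]],
    [255,[0,0,0],[0,0,0]],
    [255,[0,0,0],[0,0,0]]
  ],
  "force": 25
}}

```text
time_s: 4.5
tcp_pos: [557.1, 244.1, 115.3]
orientation: [-0.086, 0.996, 0.0, 0.0]
ft_force: [-0.5, 1.5, -0.2]
width: 0.205
```

```bash
python3 -c "
from h import *
to(560,-4,116)"
```

```text
t 4.5 tcp [557.1 244.1 115.3] ang y 99.9 zaxis [ 2.e-04  2.e-04 -1.e+00] F [-0.49  1.5  -0.21] w 0.205
tool shift [  39.8 -244.9   -0.7]
```

Opening 0.205 × 85 mm = 17.4 mm, so the bar is held. Next, the slide by (38.5, -245) mm in tool axes.

Request:
{"op": "arm_command", "data": {
  "steps": [
    [255,[1.5,-10,0],[0,0,0]],
    [255,[2,-15,0],[0,0,0]],
    [255,[3,-20,0],[0,0,0]],
    [255,[3,-20,0],[0,0,0]],
    [255,[3,-20,0],[0,0,0]],
    [255,[3,-20,0],[0,0,0]],
    [255,[3,-20,0],[0,0,0]],
    [255,[0,0,0],[0,0,0]],
    [255,[0,0,0],[0,0,0]]
  ]
}}

```text
time_s: 5.62
tcp_pos: [560.4, 117.1, 115.3]
orientation: [-0.086, 0.996, -0.0, -0.0]
ft_force: [0.8, -2.6, -0.5]
width: 0.204
```

```bash
python3 -c "
from h import *
to(561.4,-4.2,116)"
```

```text
t 5.62 tcp [560.4 117.1 115.3] ang y 99.9 zaxis [ 1.e-04 -7.e-04 -1.e+00] F [ 0.81 -2.64 -0.54] w 0.204
tool shift [  19.8 -119.6   -0.6]
```

Request:
{"op": "arm_command", "data": {
  "steps": [
    [255,[3,-20,0],[0,0,0]],
    [255,[3,-20,0],[0,0,0]],
    [255,[3,-20,0],[0,0,0]],
    [255,[3,-20,0],[0,0,0]],
    [255,[3,-20,0],[0,0,0]],
    [255,[3,-13,0],[0,0,0]],
    [255,[1.8,-6.6,0],[0,0,0]],
    [255,[0,0,0],[0,0,0]],
    [255,[0,0,0],[0,0,0]],
    [255,[0,0,0],[0,0,0]]
  ]
}}

```text
time_s: 6.88
tcp_pos: [561.4, -3.5, 115.3]
orientation: [-0.086, 0.996, -0.0, 0.0]
ft_force: [0.8, -2.0, -0.1]
width: 0.206
```

```bash
python3 -c "
from h import *
to(561.4,-4.2,116)
a=cv2.resize(manip.get_image('scene')[180:290,235:375],None,fx=3,fy=3);b=cv2.resize(manip.get_image('top')[150:260,230:350],None,fx=3,fy=3)
cv2.imwrite('pics/s3.png',np.hstack([a,b]))"
```

```text
t 6.88 tcp [561.4  -3.5 115.3] ang y 99.9 zaxis [ 1.e-04 -4.e-04 -1.e+00] F [ 0.8  -2.05 -0.09] w 0.206
tool shift [ 0.1 -0.7 -0.7]
```

View pics/s3.png

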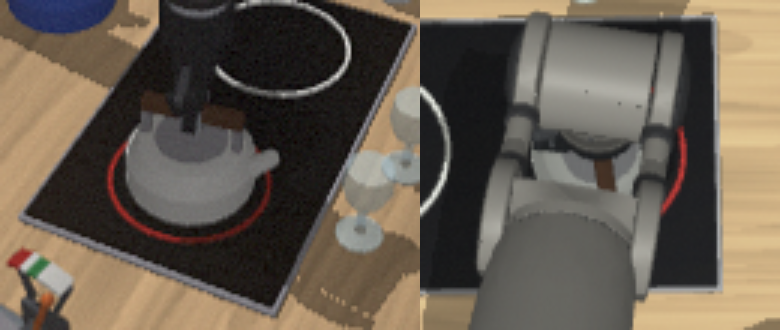

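The kettle came with the gripper and stands inside the red ring, at crop (190,175) in the scene view. I let go and rise.

Request:
{"op": "arm_command", "data": {
  "steps": [
    [190,[0,0,0],[0,0,0]],
    [130,[0,0,0],[0,0,0]],
    [60,[0,0,0],[0,0,0]],
    [0,[0,0,0],[0,0,0]],
    [0,[0,0,0],[0,0,0]],
    [0,[0,0,0],[0,0,0]],
    [0,[0,0,-10],[0,0,0]],
    [0,[0,0,-20],[0,0,0]],
    [0,[0,0,-30],[0,0,0]],
    [0,[0,0,-35],[0,0,0]],
    [0,[0,0,-40],[0,0,0]],
    [0,[0,0,0],[0,0,0]],
    [0,[0,0,0],[0,0,0]]
  ]
}}

```text
time_s: 8.6
tcp_pos: [561.0, -3.6, 250.2]
orientation: [-0.086, 0.996, 0.0, -0.0]
ft_force: [-0.1, 0.7, 0.4]
width: 0.999
```

```bash
python3 -c "
from h import *
to(415,-314,250)
a=cv2.resize(manip.get_image('scene')[180:290,235:375],None,fx=3,fy=3);b=cv2.resize(manip.get_image('top')[150:260,230:350],None,fx=3,fy=3)
cv2.imwrite('pics/s4.png',np.hstack([a,b]))"
```

```text
t 8.6 tcp [561.   -3.6 250.2] ang y 99.9 zaxis [-2.e-04  1.e-04 -1.e+00] F [-0.11  0.74  0.43] w 0.999
tool shift [ 1.972e+02 -2.808e+02  2.000e-01]
```

View pics/s4.png

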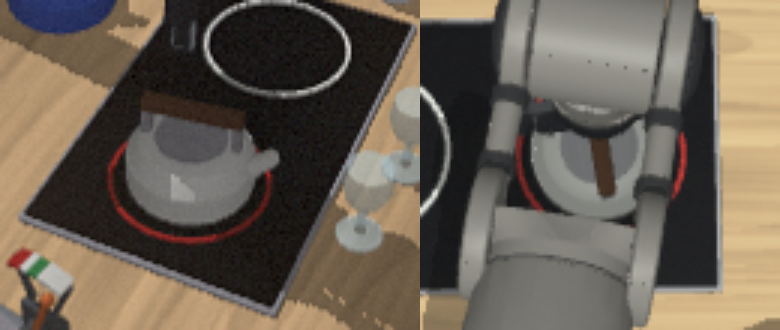

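Released, the kettle is upright and the ring is visible all round it. I move over to the paddle, shutting the fingers on the way.

Request:
{"op": "arm_command", "data": {
  "steps": [
    [100,[22,-31,0],[0,0,0]],
    [200,[22,-31,0],[0,0,0]],
    [255,[22,-31,0],[0,0,0]],
    [255,[22,-31,0],[0,0,0]],
    [255,[22,-31,0],[0,0,0]],
    [255,[22,-31,0],[0,0,0]],
    [255,[22,-31,0],[0,0,0]],
    [255,[22,-31,0],[0,0,0]],
    [255,[24,-31,0],[0,0,0]],
    [255,[0,0,0],[0,0,0]],
    [255,[0,0,0],[0,0,0]],
    [255,[0,0,0],[0,0,0]]
  ]
}}

```text
time_s: 10.2
tcp_pos: [412.6, -311.9, 250.0]
orientation: [-0.087, 0.996, 0.0, -0.0]
ft_force: [0.3, 0.1, 0.1]
width: -0.004
```

```bash
python3 - <<'E'
from h import *
to(412,-313.5,142)
T=manip.get_image('top');S=manip.get_image('scene');cv2.imwrite('pics/t5.png',T);cv2.imwrite('pics/s5.png',S)
for z in (122,):
    m=cen("top",T,(0,70,30),(18,255,140),(255,170,325,235));k,l,st,c=cv2.connectedComponentsWithStats(m);i=1+st[1:,4].argmax()
    ys,xs=np.nonzero(l==i);P=np.array([plane("top",x,y,122)[:2] for x,y in zip(xs,ys)]);print(st[i],"bar",P.mean(0))
E
```

```text
t 10.2 tcp [ 412.6 -311.9  250. ] ang y 100.0 zaxis [-4.e-04  8.e-04 -1.e+00] F [0.35 0.14 0.06] w -0.004
tool shift [  0.8  -1.6 108. ]
[284 178  11  37 206] bar [558.9246939   -2.17421718]
```

View pics/t5.png

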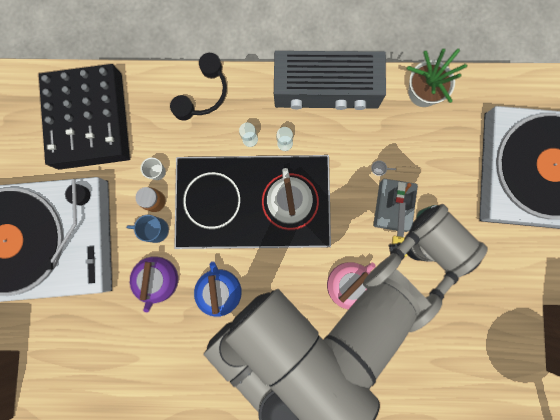

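View pics/s5.png

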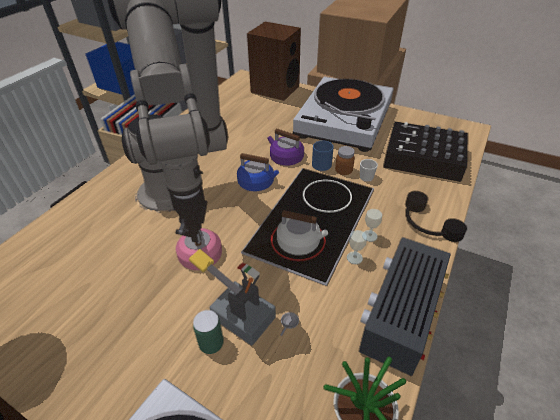

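The kettle bar is now at (558.9,-2.2), 2 mm from the ring centre (558.9,-4.0); nothing else has moved and the fingertips are over the paddle at scene (200,245). I press down in stages, first to TCP z of about 165.

Request:
{"op": "arm_command", "data": {
  "steps": [
    [255,[0,-1.5,20],[0,0,0]],
    [255,[0,0,20],[0,0,0]],
    [255,[0,0,15],[0,0,0]],
    [255,[0,0,5],[0,0,0]],
    [255,[0,0,5],[0,0,0]],
    [255,[0,0,5],[0,0,0]],
    [255,[0,0,5],[0,0,0]],
    [255,[0,0,5],[0,0,0]],
    [255,[0,0,5],[0,0,0]],
    [255,[0,0,0],[0,0,0]],
    [255,[0,0,0],[0,0,0]],
    [255,[0,0,0],[0,0,0]]
  ]
}}

```text
time_s: 11.8
tcp_pos: [412.5, -314.7, 166.5]
orientation: [-0.086, 0.996, -0.001, 0.0]
ft_force: [-2.7, 1.0, 6.5]
width: 0.0
```

```bash
python3 - <<'E'
from h import *
to(412,-313.5,142)
cv2.imwrite('pics/s6.png',cv2.resize(manip.get_image('scene')[220:350,150:310],None,fx=5,fy=4.6,interpolation=cv2.INTER_CUBIC))
E
```

```text
t 11.8 tcp [ 412.5 -314.7  166.5] ang y 99.9 zaxis [ 6.0e-04 -1.5e-03 -1.0e+00] F [-2.72  1.02  6.49] w 0.0
tool shift [ 0.3  1.3 24.5]
```

View pics/s6.png

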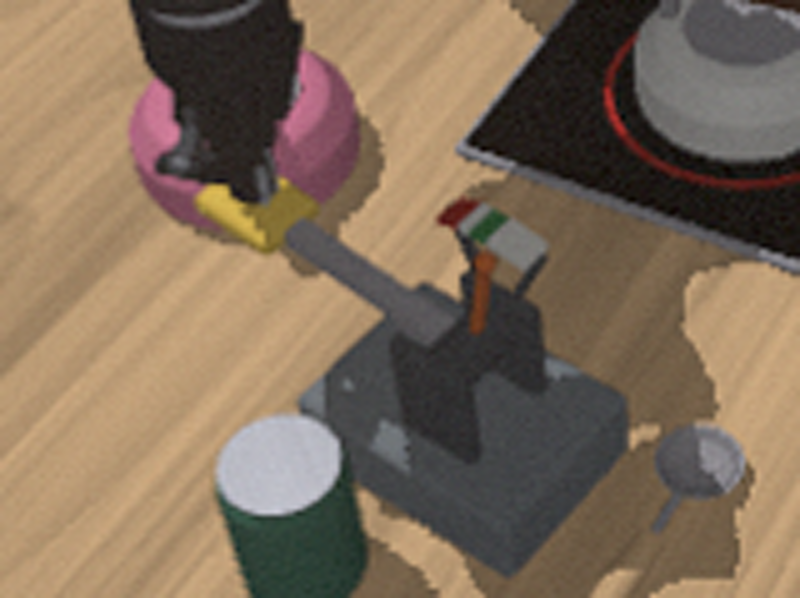

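The fingertips are on the paddle at crop (265,195) with a push of 6.5 N. The needle, at crop (483,260), is still in the first white band, as expected. I press a further 24 mm.

Request:
{"op": "arm_command", "data": {
  "steps": [
    [255,[0,0,4],[0,0,0]],
    [255,[0,0,4],[0,0,0]],
    [255,[0,0,4],[0,0,0]],
    [255,[0,0,4],[0,0,0]],
    [255,[0,0,4],[0,0,0]],
    [255,[0,0,3.5],[0,0,0]],
    [255,[0,0,0],[0,0,0]],
    [255,[0,0,0],[0,0,0]],
    [255,[0,0,0],[0,0,0]],
    [255,[0,0,0],[0,0,0]]
  ]
}}

```text
time_s: 13.1
tcp_pos: [411.9, -314.6, 143.0]
orientation: [-0.086, 0.996, -0.0, -0.001]
ft_force: [-6.4, 0.2, 8.1]
width: 0.001
```

```bash
python3 - <<'E'
from h import *
to(412,-313.5,142)
cv2.imwrite('pics/s7.png',cv2.resize(manip.get_image('scene')[220:350,150:310],None,fx=5,fy=4.6,interpolation=cv2.INTER_CUBIC))
cv2.imwrite('pics/t7.png',cv2.resize(manip.get_image('top')[140:270,250:450],None,fx=4,fy=4,interpolation=cv2.INTER_CUBIC))
E
```

```text
t 13.1 tcp [ 411.9 -314.6  143. ] ang y 99.9 zaxis [-9.e-04 -1.e-03 -1.e+00] F [-6.37  0.19  8.1 ] w 0.001
tool shift [-0.3  1.1  1. ]
```

View pics/s7.png

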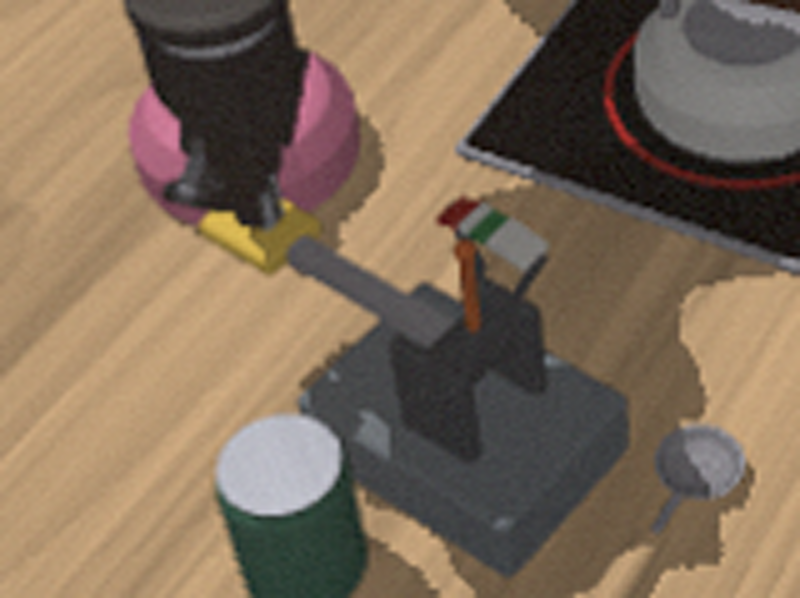

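View pics/t7.png

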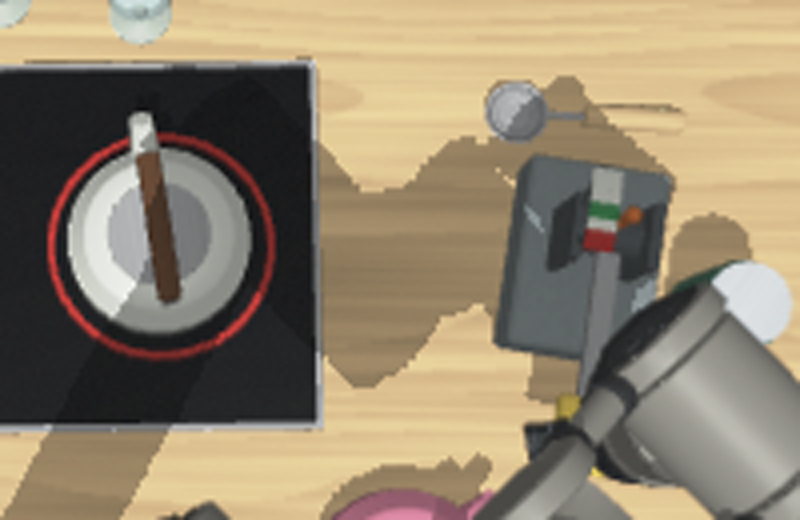

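The needle tip at top crop (630,213), carried across the scale, sits at about row 210, in the green band (rows 203–219). The tip height of 124 mm gives a lever angle of about 0.29 rad, which agrees. The kettle is centred in the red ring. I hold briefly to check that it is steady.

Request:
{"op": "arm_command", "data": {
  "steps": [
    [255,[0,0,0],[0,0,0]],
    [255,[0,0,0],[0,0,0]],
    [255,[0,0,0],[0,0,0]],
    [255,[0,0,0],[0,0,0]]
  ]
}}

```text
time_s: 13.7
tcp_pos: [411.9, -314.6, 143.0]
orientation: [-0.086, 0.996, -0.0, -0.0]
ft_force: [-5.9, 0.8, 8.4]
width: -0.001
```

```bash
python3 -c "
from h import *
to(412,-313.5,142)
s=manip.observe()
assert 139<s['tcp_pos'][2]<146 and s['ft_force'][2]>5
print(manip.hand_in())"
```

```text
t 13.7 tcp [ 411.9 -314.6  143. ] ang y 99.9 zaxis [-9.0e-04 -1.1e-03 -1.0e+00] F [-5.87  0.77  8.4 ] w -0.001
tool shift [-0.3  1.1  1. ]
the job is handed in; nothing more can be done
None
```

The kettle is in the red ring and let go, and the job was handed in at about 13.7 s with the lever held in the green band. I gripped the handle lightly, slid the kettle about 249 mm along the hob, released it and rose clear. Then I pressed the paddle down with the shut fingers and kept holding it.

- **Kettle:** the top view after release puts its axis about 2 mm from the ring centre, upright and clear of the gripper. The later pictures show it in the same place.
- **Lever:** the TCP held steady at z = 143 mm, which gives a lever angle of about 0.29 rad, and the needle is in the green band in the top view. The upward force on the tool was 8.4 N.
- **Sideways force:** there was also about 6 N along x at the paddle, probably friction. I left it, because the pose did not change.
- **Bystanders:** none had visibly moved in the pictures.
- **Disagreement:** the two camera views differed by up to 5 mm on where the kettle first stood. I measured the slide within the top view alone.

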